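# Reset the tripped pump relay and restart the pump

### The job

One of the three pump relays on the plank has tripped: its lamp is red and its blue reset cap has popped up. With closed fingertips gently push that cap fully home, then press the pump starter's green button all the way down and let it come back up. Do not touch the two healthy relays or the red button, and leave the jar, pipe offcut and loose fittings where they stand: nothing is to be picked up.

Things in the scene. Friction and masses are not known exactly. Their poses are not given: they have to be found in the camera images.
- plank: the timber mounting plank, 170 x 310 mm, 28 mm thick, fixed on the bench, carrying the three relays side by side along its length (95 mm between their centres, in any order). Origin: centre of its underside, y along its length
- relay_tripped: The TRIPPED relay: lamp red, reset cap popped up to 12 mm higher than the others. A grey and black box 90 x 70 mm, 60 mm tall, fixed on the plank. Origin: centre of its underside, 28 mm above the bench; z up; its round lamp, 15 mm across, is on top at x = +34 mm. Its reset cap is at x = +12 mm, y = 0, in a collar 26 mm across whose top is 64 mm above the origin.
- relay_b: A healthy relay (lamp green, cap home), may stand at any of the three places: grey and black box 90 x 70 mm, 60 mm tall, fixed on the plank. Origin: centre of its underside, 28 mm above the bench; z up; its round lamp, 15 mm across, is on top at x = +34 mm. Its reset cap is at x = +12 mm, y = 0, in a collar 26 mm across whose top is 64 mm above the origin.
- relay_c: Another healthy relay (lamp green, cap home), may stand at any of the three places: grey and black box 90 x 70 mm, 60 mm tall, fixed on the plank. Origin: centre of its underside, 28 mm above the bench; z up; its round lamp, 15 mm across, is on top at x = +34 mm. Its reset cap is at x = +12 mm, y = 0, in a collar 26 mm across whose top is 64 mm above the origin.
- reset_tripped (a joint): The tripped relay's round blue reset cap, 18 mm across, moving straight down. Joint value in m: 0 = popped fully out (16 mm above its collar), 0.012 = pushed fully home against a hard stop (its top 4 mm above its collar). Held by friction of about 4 N, no spring: it stays where it is left. Starts between 0 and 0.002.
- reset_tripped_top (a point): centre of the top face of the tripped relay's blue reset cap; moves with it, z up
- reset_b (a joint): relay_b's round blue reset cap, 18 mm across, moving straight down. Joint value in m: 0 = popped fully out (16 mm above its collar), 0.012 = pushed fully home against a hard stop (its top 4 mm above its collar). Held by friction of about 4 N, no spring: it stays where it is left. Starts home.
- reset_c (a joint): relay_c's round blue reset cap, 18 mm across, moving straight down. Joint value in m: 0 = popped fully out (16 mm above its collar), 0.012 = pushed fully home against a hard stop (its top 4 mm above its collar). Held by friction of about 4 N, no spring: it stays where it is left. Starts home.
- starter: the pump starter: a white box 90 x 160 mm, 64 mm tall with an aluminium top plate, fixed on the bench. Origin: centre of its underside; the green start button is 37 mm to its +y side, the red stop button 37 mm to its -y side
- start_button (a joint): The green START button: 14 mm radius push button on the starter, moving straight down against a spring: joint value in m, 0 = up, 0.006 = fully down (about 5 N). When up, its top is 86 mm above the bench, 10 mm proud of its black round housing (44 mm across); it springs back when let go.
- start_button_top (a point): centre of the top of the green start button, moves with it
- stop_button (a joint): The red STOP button (leave alone): 14 mm radius push button on the starter, moving straight down against a spring: joint value in m, 0 = up, 0.006 = fully down (about 5 N). When up, its top is 86 mm above the bench, 10 mm proud of its black round housing (44 mm across); it springs back when let go.
- stop_button_top (a point): centre of the top of the red stop button, moves with it
- jar: loose closed glass jar with a brass-coloured lid, 68 mm across, 100 mm tall, beyond the starter; origin at the centre of its underside
- pipe_offcut: loose grey plastic pipe offcut standing on end, 48 mm across, 85 mm tall, on the robot's side of the starter; origin at the centre of its underside
- coupling: loose copper coupling standing on the front strip of the plank, 28 mm across, 30 mm tall; origin at the centre of its underside
- plug: loose brass plug standing on the front strip of the plank, 30 mm across at its foot, 28 mm tall; origin at the centre of its underside

How it is judged:
By the outcome, as a careful person would: the job done as asked, in the order asked, and still so for the second after the job is handed in, with the robot touching nothing.
It also fails if it takes over 40 s, if anything falls off the work surface, if the arm or the gripper's body presses on something with over 40 N, if the wrist force passes 120 N, or if a joint passes its speed limit or range.

### The arm

A 7-joint arm with a two-finger parallel gripper is mounted at the origin on the work surface. World frame = base frame: x ahead of the robot, y to its left, z up, the work surface at z = 0. Lengths are in m, angles in rad, forces in N, time in s.
With the tool pointing down it reaches from about 0.35 to 0.9 m from the base axis. Payload 8.1 kg.
Tool frame: the origin (TCP) lies at the very end of the fingers, on their centre line; the grasp point (between the pads) lies 19 mm behind it; z points along the fingers, y is the line along which they close (so a half turn about z gives the same grasp; the last joint's range is limited). The gripper opens to 92 mm and grips with 3 to 60 N. Pads are 19 mm wide; open, the fingers measure 130 mm over their backs; the gripper's body (75 mm by 190 mm) begins 47 mm behind the grasp point.
Start: joints at [1.17, 0.434, 0.025, 1.573, -0.012, 1.134, -0.075], TCP at [0.183, -0.598, 0.188] pointing down, gripper open.
Joint ranges: [-2.62, 2.62], [-0.44, 2.09], [-1.27, 1.32], [0.08, 2.57], [-1.32, 4.46], [0.12, 2], [-2.74, 2.74]. Speed limits (rad/s): [2.22, 2.22, 3.01, 3.01, 3.14, 3.14, 3.14].

### API

Orientations are given as a rotation vector (axis times angle).
In Python, from cell import observe, get_image, sign_off, find_in, trace, place_of gives the robot as it stands. The module is installed in compiled form; this text tells all that it offers.
- The arm moves only by the shell command python3 -m handwheel 'ROWS' [OPENING] [FORCE]. ROWS is JSON, a list of rows, each a list of 6 numbers: the shift along the tool's x, y, z each as a share of 0.02 m, from -1 to 1, then the turn, a rotation vector about the tool's x, y, z each as a share of 4 degrees, from -1 to 1. A call has 1 to 8 rows; each row shifts and turns the commanded pose from where the row before left it, along the tool's axes as they then stand; what a row does not reach is not made up. A row lasts 1/12 s, in which the tool goes at most 41.7 mm and 7.16 degrees, less where a joint would pass 70% of its speed; a pose out of reach is approached as far as the arm can. A call with a number of a shift or a turn outside -1 to 1 is refused whole. A call with a gripper value outside its range is refused whole. OPENING is the opening, from 0 (shut) to 1 (fully open), set as the call begins (- or left out, the last holds). The fingers move at their own pace and stop on an object; FORCE is the grip in N (left out, the last holds). Time passes only in rows, so rows that do not move let the fingers close. It gives the time, the measured TCP pose, the force, the opening and the grip force at its end, in the units of the state.
- observe(): the state, without advancing time (a new reading comes with each control period).
- get_image(name): name is "scene" or "side" or "wrist"; returns a dict with "image" (480x640x3 uint8, red, green, blue), "fx", "fy", "cx", "cy" (pixels), "position" and "orientation" of the camera in the world. Camera axes: x right, y down, z forward; pixel columns grow to the right and rows downward; lengths in m; the calibration is good to about 2 mm. A picture is of the moment at which its call begins. There is no depth.
- sign_off(): hands the job in; it is judged then, once.
Trained networks look in the newest picture that a camera, given by its name, has taken for a name from the list of things; names that differ only in an ending like _2 or _b are one class to them, and where a whole thing is asked for, a point or a joint stands for the part that bears it (a point fixed in the world has none). Each returns a list of dicts, best first, with "score" (0 to 1); they miss things now and then, are a little off and sometimes report something else, mostly with a low value. They report only what shows in the picture. A call takes as long as a camera call.
- find_in(label, camera): "rect" ([centre column, centre row, width, height] as shares, 0 to 1, of the picture: columns of its width, rows of its height, round what is visible of it).
- trace(label, camera): "region" (480x640 bool, what is visible of it) and "rect" ([centre column, centre row, width, height] as shares, 0 to 1, of the picture: columns of its width, rows of its height, round what is visible of it).
- place_of(label, camera): "point" ([column, row] as shares, 0 to 1, of the picture: columns of its width, rows of its height: a listed point, or the origin of a listed thing).
The state is a dict: "clock": time; "joints": joint angles; "dq": joint speeds; "joint_efforts": joint torques, N m; "position": TCP position; "ee_rot": TCP orientation; "force": force on the tool from outside, world axes, zero at the start; "ft_torque": the same for the moment, N m; "width": opening from 0.0 (shut) to 1.0 (fully open); "gripper_force": force on a finger pad.
Only numpy, scipy, OpenCV 4.12 (cv2) and the standard library are available. Lean on these libraries where they do the work, as an engineer would, in place of code of your own. Each camera call takes 0.05 s, during which the arm holds its last target. There are 200 camera calls.

## Working session

There is one attempt and no reset: what is moved stays moved. The work goes in short steps, Python scripts to look and compute and a shell command to move; the robot and the scene stay as the last step left them, time stands still between calls to the robot, and variables do not carry over. Pictures are saved under pics/ and viewed, at most 12 in all, crops included, and the job is handed in when it is done.

```bash
mkdir -p pics
cat > h.py <<'E'
import numpy as np, cv2
from scipy.spatial.transform import Rotation as R
from cell import observe, get_image, sign_off, find_in, trace, place_of
def rot(o):
    o=np.array(o,float)
    if o.shape==(3,3): return o
    return (R.from_rotvec(o) if o.size==3 else R.from_quat(o)).as_matrix()
def ray(g,u,v):
    d=rot(g["orientation"])@np.array([(u-g["cx"])/g["fx"],(v-g["cy"])/g["fy"],1]); return np.array(g["position"]),d
def at_z(g,u,v,z):
    p,d=ray(g,u,v); return p+d*(z-p[2])/d[2]
def proj(g,P):
    c=rot(g["orientation"]).T@(np.array(P)-g["position"]); return [g["fx"]*c[0]/c[2]+g["cx"],g["fy"]*c[1]/c[2]+g["cy"]]
def save(g,n): cv2.imwrite("pics/"+n,g["image"][:,:,::-1])
E
python3 - <<'E'
from h import *
s=observe(); print({k:np.round(v,3).tolist() for k,v in s.items()})
Z={"reset_tripped_top":.108,"start_button_top":.086,"stop_button_top":.086,"relay_tripped":.028,"relay_b":.028,"starter":0,"jar":0,"pipe_offcut":0,"coupling":.028,"plug":.028,"plank":0}
for c in ["scene","side"]:
    g=get_image(c); save(g,c+"0.png"); print(c,g["position"],g["orientation"],g["fx"])
    for l,z in Z.items():
        for r in place_of(l,c)[:3]:
            u,v=r["point"][0]*640,r["point"][1]*480
            print(c,l,round(r["score"],2),round(u),round(v),np.round(at_z(g,u,v,z),3))
E
```

```text
{'clock': 0.0, 'joints': [1.17, 0.435, 0.025, 1.574, -0.012, 1.134, -0.075], 'dq': [0.0, -0.0, 0.001, -0.001, 0.001, 0.002, 0.0], 'joint_efforts': [-0.0, -66.785, 0.985, -31.446, -0.061, 0.043, 0.0], 'position': [0.183, -0.597, 0.187], 'ee_rot': [-3.105, -0.466, 0.001], 'force': [-0.46, -1.051, -0.174], 'ft_torque': [0.025, 0.037, -0.007], 'gripper_force': 0.0, 'width': 1.001}
scene [0.99865406 0.47834585 0.63411371] [-0.95526045 -2.36549212  1.16577607] 435.8413824414014
scene reset_tripped_top 0.5 437 325 [0.532 0.271 0.108]
scene start_button_top 0.69 257 241 [ 0.585 -0.129  0.086]
scene start_button_top 0.55 259 219 [ 0.532 -0.193  0.086]
scene stop_button_top 0.64 252 202 [ 0.5   -0.259  0.086]
scene relay_tripped 0.86 429 352 [0.523 0.265 0.028]
scene relay_b 0.95 338 309 [0.563 0.085 0.028]
scene relay_b 0.85 383 333 [0.547 0.183 0.028]
scene starter 0.81 257 242 [ 0.522 -0.224  0.   ]
scene starter 0.62 377 290 [0.443 0.085 0.   ]
scene starter 0.29 384 330 [0.519 0.165 0.   ]
scene jar 0.74 212 251 [ 0.62  -0.266  0.   ]
scene pipe_offcut 0.64 431 350 [0.494 0.254 0.   ]
sce
[... 275 characters left out ...]
624889943
side reset_tripped_top 0.78 261 401 [0.529 0.272 0.108]
side start_button_top 0.71 311 201 [ 0.533 -0.181  0.086]
side stop_button_top 0.67 331 184 [ 0.503 -0.252  0.086]
side relay_tripped 0.72 281 441 [0.51  0.269 0.028]
side relay_b 0.72 270 323 [0.562 0.085 0.028]
side starter 0.83 319 232 [ 0.519 -0.204  0.   ]
side jar 0.9 280 209 [ 0.615 -0.278  0.   ]
side jar 0.28 312 200 [ 0.549 -0.326  0.   ]
side pipe_offcut 0.85 367 239 [ 0.422 -0.192  0.   ]
side coupling 0.76 338 413 [0.447 0.223 0.028]
side coupling 0.39 281 209 [ 0.604 -0.236  0.028]
side plug 0.74 327 336 [0.473 0.1   0.028]
side plank 0.65 332 180 [ 0.513 -0.426  0.   ]
side plank 0.16 270 321 [0.569 0.056 0.   ]
```

View pics/scene0.png

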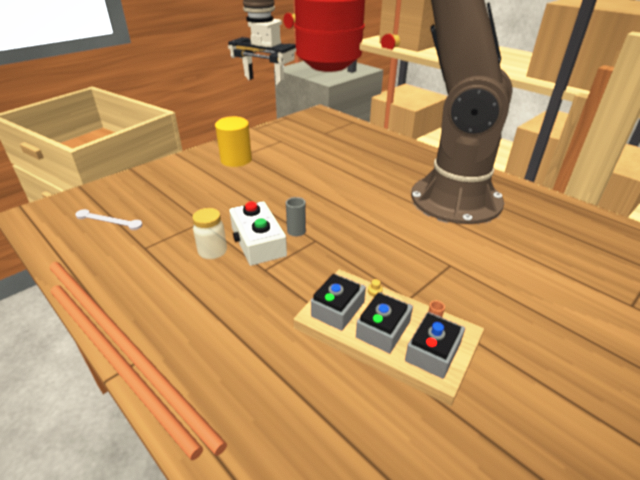

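View pics/side0.png

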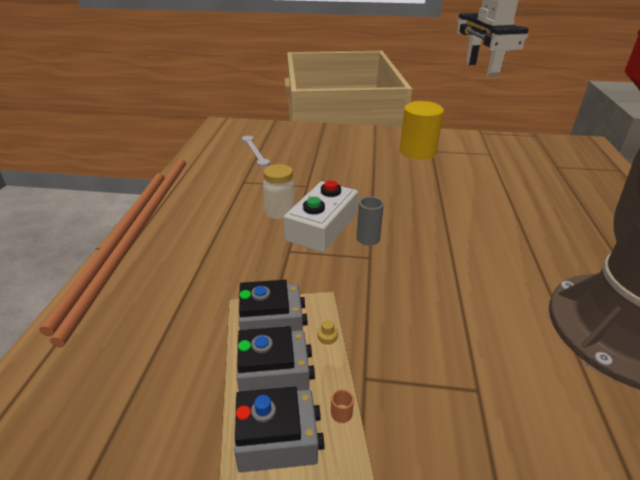

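The scene picture shows the tripped relay at the +y end of the plank, with its red lamp at (431,342) and its raised blue cap at (437,328). The green button is at (261,226) and the red one at (251,208). In the side view the cap is at (263,404), green at (314,205) and red at (331,188). The scene network's start_button estimates disagree with each other, so I'll refine them by colour centroid.

Run:
```python
from h import *
G={}
def blobs(g,lo,hi):
    h=cv2.cvtColor(g["image"],cv2.COLOR_RGB2HSV); m=cv2.inRange(h,lo,hi)
    n,_,st,ce=cv2.connectedComponentsWithStats(m); return [(ce[i],st[i]) for i in range(1,n) if st[i][4]>15]
for c in ["scene","side"]:
    g=G[c]=get_image(c)
    for nm,lo,hi in [("blue",(100,130,60),(130,255,255)),("green",(50,120,40),(85,255,255)),("red",(0,220,120),(4,255,255))]:
        for ce,st in blobs(g,lo,hi):
            if 180<ce[1]: print(c,nm,np.round(ce,1),st.tolist(),np.round(at_z(g,*ce,.108 if nm=="blue" else .086),3),np.round(at_z(g,*ce,.096),3))
```

```text
scene blue [335.5 287. ] [331, 283, 9, 9, 64] [0.584 0.096 0.108] [0.575 0.088 0.096]
scene blue [383.4 307.6] [379, 303, 10, 10, 74] [0.563 0.187 0.108] [0.553 0.18  0.096]
scene blue [437.3 327.8] [432, 321, 13, 15, 150] [0.536 0.274 0.108] [0.525 0.27  0.096]
scene green [260.1 223.2] [254, 219, 13, 9, 96] [ 0.54  -0.177  0.086] [ 0.548 -0.165  0.096]
scene green [328.9 297. ] [324, 293, 11, 9, 78] [0.594 0.09  0.086] [0.602 0.097 0.096]
scene green [377.1 318.3] [372, 314, 12, 10, 89] [0.572 0.183 0.086] [0.58  0.189 0.096]
scene red [250.9 207.6] [246, 206, 10, 4, 20] [ 0.516 -0.242  0.086] [ 0.525 -0.229  0.096]
scene red [430.8 342.2] [427, 338, 10, 9, 52] [0.55  0.276 0.086] [0.558 0.279 0.096]
side blue [260.  290.4] [255, 286, 11, 10, 94] [0.567 0.101 0.108] [0.571 0.088 0.096]
side blue [261.2 341.6] [255, 336, 13, 12, 124] [0.546 0.191 0.108] [0.549 0.181 0.096]
side blue [262.5 404.4] [254, 394, 17, 22, 301] [0.526 0.276 0.108] [0.528 0.268 0.096]
side green [313.6 202.3] [307, 197, 14, 11, 129] [ 0.528 -0.176  0.086] [ 0.526 -0.16   0.096]
side green [244.9 294. ] [240, 289, 11, 11, 93] [0.594 0.088 0.086] [0.591 0.098 0.096]
side green [244.  345.3] [238, 340, 13, 12, 126] [0.572 0.181 0.086] [0.569 0.189 0.096]
side red [330.8 185.2] [325, 182, 12, 8, 57] [ 0.502 -0.246  0.086] [ 0.5   -0.228  0.096]
side red [242.9 412.4] [237, 407, 13, 12, 134] [0.549 0.274 0.086] [0.547 0.28  0.096]
```

Run:
```python
import cv2
for n,(x,y),(a,b) in [("scene0",(415,310),(240,190)),("side0",(240,380),(290,180))]:
    im=cv2.imread(f"pics/{n}.png"); 
    t=[cv2.resize(im[q:q+50,p:p+60],None,fx=6,fy=6,interpolation=0) for p,q in ((x,y),(a,b))]
    globals()[n]=cv2.hconcat(t)
cv2.imwrite("pics/crops.png",cv2.vconcat([scene0,side0])[:600])
```

```text
(no output)
```

View pics/crops.png

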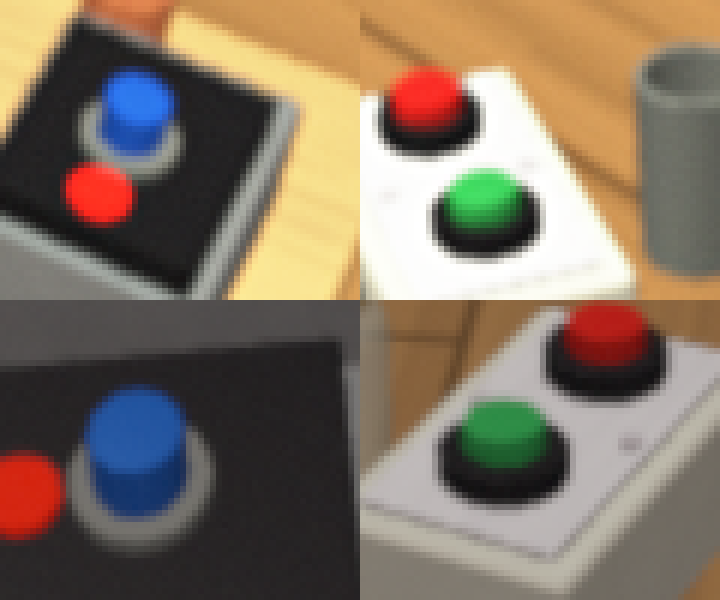

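Both cameras agree. The cap top is at about (0.529, 0.272, 0.108), which fits the extrapolated line of healthy caps (95 mm spacing) and the lamp offset. The green button is at about (0.532, -0.182, 0.086). Next: raise the arm, close the fingers and work out the travel.

```bash
cat >> h.py <<'E'
def to(P):
    s=observe(); M=rot(s["ee_rot"]); d=M.T@(np.array(P)-s["position"])/.02
    down=R.align_vectors([M.T@[0,0,-1]],[[0,0,1]])[0].as_rotvec(degrees=True)/4
    print("t",round(s["clock"],2),"pos",np.round(s["position"],4),"units",np.round(d,2),"tilt",np.round(down,2),"F",np.round(s["force"],1),"j",np.round(s["joints"],2),"w",round(s["width"],2))
E
python3 -m handwheel '[[0,0,-1,0,0,0],[0,0,-1,0,0,0],[0,0,-1,0,0,0],[0,0,-1,0,0,0]]' 0 10
python3 -c "
from h import *
to([.529,.272,.25])"
```

```text
clock: 1.63
position: [0.1833, -0.5974, 0.2687]
ee_rot: [-3.107, -0.466, 0.0]
force: [0.3, -0.2, 0.6]
width: 0.756
gripper_force: 0.0
t 1.63 pos [ 0.1833 -0.5974  0.2687] units [ 29.27 -36.49   0.94] tilt [-0. -0.  0.] F [ 0.3 -0.2  0.6] j [ 1.17  0.38  0.03  1.45 -0.01  1.31 -0.07] w 0.76
```

```bash
python3 -m handwheel '[[0.8,-1,0,0,0,0],[0.8,-1,0,0,0,0],[0.8,-1,0,0,0,0],[0.8,-1,0,0,0,0],[0.8,-1,0,0,0,0],[0.8,-1,0,0,0,0],[0.8,-1,0,0,0,0],[0.8,-1,0,0,0,0]]'
python3 -m handwheel '[[0.8,-1,0,0,0,0],[0.8,-1,0,0,0,0],[0.8,-1,0,0,0,0],[0.8,-1,0,0,0,0],[0.8,-1,0,0,0,0],[0.8,-1,0,0,0,0],[0.8,-1,0,0,0,0],[0.8,-1,0,0,0,0]]'
python3 -c "
from h import *
to([.529,.272,.25])"
```

```text
clock: 2.3
position: [0.2591, -0.4058, 0.268]
ee_rot: [3.106, 0.466, 0.0]
force: [0.2, 0.9, -0.4]
width: 0.179
gripper_force: 0.0
clock: 2.97
position: [0.3345, -0.2153, 0.268]
ee_rot: [3.106, 0.466, 0.0]
force: [-0.1, -0.4, 1.0]
width: 0.002
gripper_force: 0.0
t 2.97 pos [ 0.3345 -0.2153  0.268 ] units [ 16.44 -20.44   0.89] tilt [ 0.01 -0.    0.  ] F [-0.1 -0.4  1. ] j [ 0.71  0.01 -0.27  1.93  0.    1.21 -0.84] w 0.0
```

```bash
python3 -m handwheel '[[0.8,-1,0,0,0,0],[0.8,-1,0,0,0,0],[0.8,-1,0,0,0,0],[0.8,-1,0,0,0,0],[0.8,-1,0,0,0,0],[0.8,-1,0,0,0,0],[0.8,-1,0,0,0,0],[0.8,-1,0,0,0,0]]'
python3 -m handwheel '[[0.8,-1,0,0,0,0],[0.8,-1,0,0,0,0],[0.8,-1,0,0,0,0],[0.8,-1,0,0,0,0],[0.8,-1,0,0,0,0],[0.8,-1,0,0,0,0],[0.8,-1,0,0,0,0],[0.8,-1,0,0,0,0]]'
python3 -c "
from h import *
to([.529,.272,.16])"
```

```text
clock: 3.63
position: [0.41, -0.0248, 0.2681]
ee_rot: [3.106, 0.466, 0.001]
force: [0.5, -0.4, 0.2]
width: 0.002
gripper_force: 0.0
clock: 4.3
position: [0.4855, 0.1656, 0.2679]
ee_rot: [3.107, 0.465, 0.0]
force: [0.6, -0.7, 0.0]
width: 0.005
gripper_force: 0.0
t 4.3 pos [0.4855 0.1656 0.2679] units [ 3.64 -4.45  5.39] tilt [ 0. -0.  0.] F [ 0.6 -0.7  0. ] j [ 0.1   0.26 -0.66  1.68  0.17  1.26 -1.87] w 0.0
```

```bash
python3 -m handwheel '[[0.75,-0.9,0.4,0,0,0],[0.75,-0.9,0.6,0,0,0],[0.75,-0.9,0.9,0,0,0],[0.7,-0.9,1,0,0,0],[0.65,-0.8,1,0,0,0],[0,0,1,0,0,0],[0,0,0.5,0,0,0],[0,0,0,0,0,0]]'
python3 - <<'E'
from h import *
to([.529,.272,.115])
for c in ["wrist","side","scene"]:
    g=get_image(c); save(g,c+"1.png")
    for r in place_of("reset_tripped_top",c)[:1]:
        u,v=r["point"][0]*640,r["point"][1]*480; print(c,round(r["score"],2),u,v,np.round(at_z(g,u,v,.108),4))
    s=observe(); print("tcp px",proj(g,s["position"]),"cap px",proj(g,[.529,.272,.107]))
E
```

```text
clock: 4.97
position: [0.5269, 0.2684, 0.1573]
ee_rot: [3.105, 0.466, -0.006]
force: [0.1, -0.9, 0.5]
width: 0.005
gripper_force: 0.0
t 4.97 pos [0.5269 0.2684 0.1573] units [ 0.16 -0.14  2.12] tilt [0.02 0.06 0.  ] F [ 0.1 -0.9  0.5] j [-0.12  0.49 -0.64  1.65  0.32  1.11 -2.12] w 0.0
wrist 0.56 313.28 238.608 [0.5292 0.2728 0.108 ]
tcp px [np.float64(318.95097847267175), np.float64(271.62143885046925)] cap px [np.float64(314.4831538269166), np.float64(238.79027864294545)]
side 0.77 262.71999999999997 400.992 [0.5263 0.2719 0.108 ]
tcp px [np.float64(257.285523065161), np.float64(366.7434048267367)] cap px [np.float64(260.2668499495943), np.float64(401.3207391319718)]
scene 0.68 433.98400000000004 325.92 [0.536  0.2684 0.108 ]
tcp px [np.float64(443.048527186153), np.float64(300.23187817435854)] cap px [np.float64(438.2797884555822), np.float64(325.26266514440914)]
```

View pics/wrist1.png

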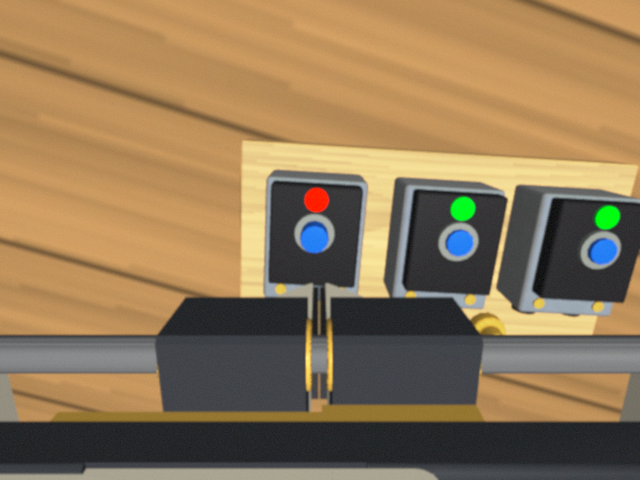

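View pics/side1.png

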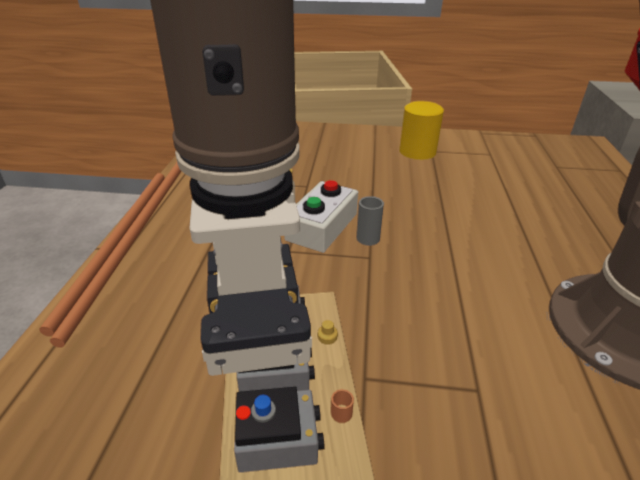

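The wrist view shows the raised cap at (314,238). That gives (0.529, 0.2728), matching my estimate, and the red lamp sits just beyond it. The fingers are shut. Centre over the cap and descend to just above it.

```bash
python3 -m handwheel '[[0.17,-0.15,0.5,0,0,0],[0,0,0.6,0,0,0],[0,0,0.5,0,0,0],[0,0,0.3,0,0,0],[0,0,0,0,0,0],[0,0,0,0,0,0]]'
python3 -c "
from h import *
to([.529,.2725,.108])"
```

```text
clock: 5.77
position: [0.5301, 0.2734, 0.1211]
ee_rot: [3.106, 0.466, -0.002]
force: [-0.2, 0.6, 0.3]
width: 0.003
gripper_force: 0.0
t 5.77 pos [0.5301 0.2734 0.1211] units [-0.06  0.03  0.65] tilt [0.   0.02 0.  ] F [-0.2  0.6  0.3] j [-0.14  0.53 -0.62  1.69  0.35  1.04 -2.15] w 0.0
```

```bash
python3 -m handwheel '[[-0.05,0.03,0.2,0,0,0],[0,0,0.2,0,0,0],[0,0,0.2,0,0,0],[0,0,0.1,0,0,0],[0,0,0.1,0,0,0],[0,0,0.1,0,0,0],[0,0,0.1,0,0,0],[0,0,0,0,0,0]]'
python3 -c "
from h import *
to([.529,.2725,.096])"
```

```text
clock: 6.43
position: [0.5296, 0.2727, 0.1014]
ee_rot: [3.107, 0.466, -0.001]
force: [0.1, 0.2, -0.5]
width: 0.005
gripper_force: 0.0
t 6.43 pos [0.5296 0.2727 0.1014] units [-0.03 -0.    0.27] tilt [0.   0.01 0.  ] F [ 0.1  0.2 -0.5] j [-0.15  0.55 -0.61  1.71  0.36  1.   -2.16] w 0.01
```

```bash
python3 -m handwheel '[[0,0,0.07,0,0,0],[0,0,0.07,0,0,0]]'
python3 -m handwheel '[[0,0,0.06,0,0,0],[0,0,0.06,0,0,0]]'
python3 -c "
from h import *
to([.529,.2725,.096])
for c in ['side','wrist']:save(get_image(c),c+'2.png')
a=cv2.imread('pics/side2.png')[300:460,190:350];b=cv2.imread('pics/wrist2.png')[150:310,240:400]
cv2.imwrite('pics/c2.png',cv2.resize(cv2.hconcat([a,b]),None,fx=2.5,fy=2.5,interpolation=cv2.INTER_CUBIC))"
```

```text
clock: 6.6
position: [0.5299, 0.2729, 0.0991]
ee_rot: [-3.107, -0.466, -0.001]
force: [-0.8, -0.1, -0.7]
width: 0.003
gripper_force: 0.0
clock: 6.77
position: [0.5298, 0.2728, 0.0965]
ee_rot: [3.107, 0.466, 0.0]
force: [-0.5, -0.3, 0.1]
width: 0.007
gripper_force: 0.0
t 6.77 pos [0.5298 0.2728 0.0965] units [-0.04  0.    0.03] tilt [ 0. -0.  0.] F [-0.5 -0.3  0.1] j [-0.15  0.55 -0.61  1.72  0.37  0.99 -2.17] w 0.01
```

View pics/c2.png

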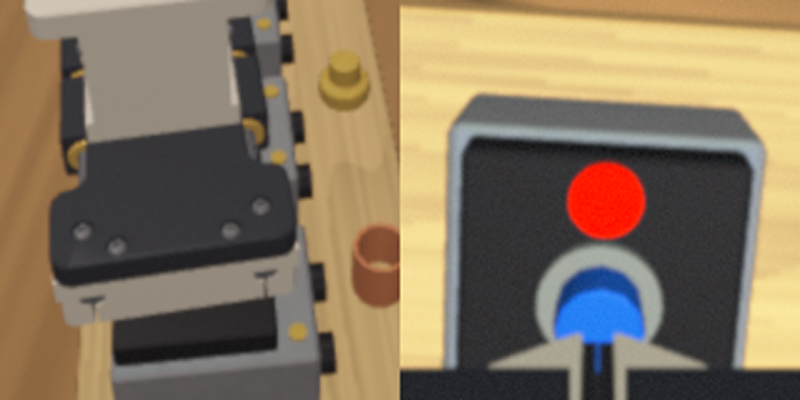

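The wrist crop shows the fingertips over the blue cap, which sits in its collar at about (600,310) in the crop. The cap's side is visible as a dark crescent, and almost no force registers. I'll compute from the images how high the cap stands and where the tips are.

Run:
```python
from h import *
g=get_image("wrist"); s=observe(); print(g["position"],g["fx"],"tcp",proj(g,s["position"]),s["position"],s["force"])
M=rot(s["ee_rot"])
for z in (.108,.104,.100,.096,.092): 
    p=np.array([.529,.2725,z]); print(z,"far edge",np.round(proj(g,p+.009*M[:,0]),1),"centre",np.round(proj(g,p),1),"L/R",np.round(proj(g,p+.009*M[:,1]),1)[0],np.round(proj(g,p-.009*M[:,1]),1)[0])
print("collar far",proj(g,np.array([.529,.2725,.092])+.013*M[:,0]))
im=g["image"]; u=int(round(proj(g,[.529,.2725,.1])[0]))
for uu in (u-6,u+6):
  print(uu,[(v,im[v,uu].tolist()) for v in range(244,290,2)])
```

```text
[0.59992018 0.29473866 0.29279461] 415.2128528452848 tcp [np.float64(319.2155159769604), np.float64(272.43718231026895)] [0.52966448 0.27272763 0.09651622] [ 0.68455354  0.05627203 -0.4578609 ]
0.108 far edge [319.3 264.5] centre [319.3 282.3] L/R 338.2 300.5
0.104 far edge [319.3 261.7] centre [319.3 279.2] L/R 337.8 300.8
0.1 far edge [319.3 259. ] centre [319.3 276.2] L/R 337.4 301.1
0.096 far edge [319.3 256.5] centre [319.3 273.4] L/R 337.1 301.4
0.092 far edge [319.2 254. ] centre [319.2 270.6] L/R 336.7 301.7
collar far [np.float64(319.2347645396285), np.float64(246.44559686715985)]
313 [(244, [67, 49, 51]), (246, [61, 61, 63]), (248, [106, 109, 103]), (250, [159, 166, 156]), (252, [166, 173, 165]), (254, [165, 172, 163]), (256, [155, 162, 161]), (258, [70, 91, 138]), (260, [13, 57, 129]), (262, [23, 65, 135]), (264, [28, 67, 138]), (266, [28, 86, 184]), (268, [38, 126, 244]), (270, [32, 128, 246]), (272, [41, 130, 247]), (274, [36, 128, 246]), (276, [39, 129, 246]), (278, [40, 129, 246]), (280, [34, 127, 245]), (282, [50, 129, 243]), (284, [89, 139, 236]), (286, [95, 121, 199]), (288, [92, 91, 89])]
325 [(244, [242, 45, 27]), (246, [77, 64, 67]), (248, [109, 115, 110]), (250, [162, 168, 160]), (252, [164, 172, 162]), (254, [167, 173, 164]), (256, [156, 164, 162]), (258, [77, 99, 152]), (260, [26, 73, 150]), (262, [19, 73, 150]), (264, [18, 71, 150]), (266, [32, 95, 199]), (268, [46, 138, 248]), (270, [40, 132, 247]), (272, [36, 129, 246]), (274, [38, 130, 247]), (276, [38, 129, 246]), (278, [38, 129, 246]), (280, [37, 129, 246]), (282, [65, 135, 242]), (284, [123, 149, 222]), (286, [125, 137, 179]), (288, [119, 114, 106])]
```

Run:
```python
from h import *
g=get_image("scene"); s=observe(); print("tcp",proj(g,s["position"]),"cap",proj(g,[.529,.2725,.108]))
a=g["image"][225:385,360:520,::-1]; b=get_image("wrist")["image"][240:400,240:400,::-1]
cv2.imwrite('pics/c3.png',cv2.resize(cv2.hconcat([a,b]),None,fx=2.5,fy=2.5,interpolation=cv2.INTER_CUBIC))
```

```text
tcp [np.float64(437.33433082676055), np.float64(330.1358631416252)] cap [np.float64(438.65293219046606), np.float64(325.00755718535225)]
```

View pics/c3.png

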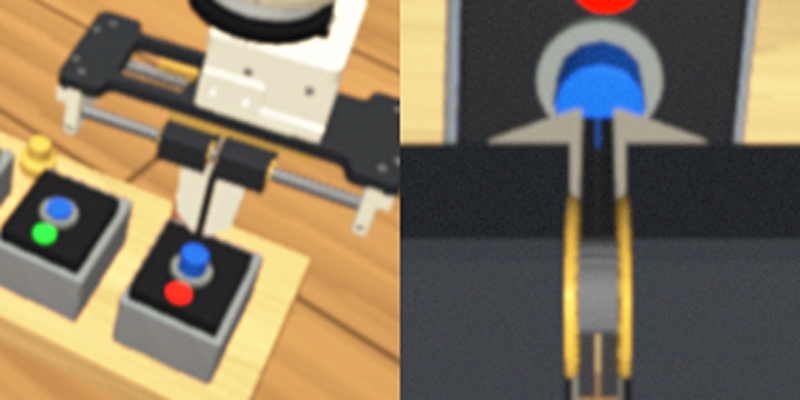

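The scene crop shows the cap still up and the fingertips ending near its rear top edge at about (442,320), while the reported TCP projects to (437,330). So the tips aren't where the reported TCP says. I'll check this against the start images, where the fingers were open and in plain view.

Run:
```python
from h import *
M=rot([-3.105,-.466,.001]); P=np.array([.183,-.597,.187])
for c,(x,y) in (("side",(450,10)),("scene",(215,0))):
    g=get_image(c)
    print(c,"tcp",np.round(proj(g,P),1),[np.round(proj(g,P+a*.055*M[:,1]+h*M[:,2]),1).tolist() for h in (0,-.066) for a in (-1,1)])
    im=cv2.imread(f"pics/{c}0.png")[y:y+100,x:x+100]; globals()[c]=cv2.resize(im,None,fx=4,fy=4,interpolation=cv2.INTER_CUBIC)
    for h,col in ((0,(0,0,255)),(-.02,(0,255,0))):
        for a in (-1,0,1):
            q=(np.array(proj(g,P+a*.055*M[:,1]+h*M[:,2]))-[x,y])*4; cv2.circle(globals()[c],tuple(int(k) for k in q),4,col,1)
cv2.imwrite("pics/c4.png",cv2.hconcat([side,scene]))
```

```text
side tcp [476.5  86.4] [[487.3, 93.7], [466.5, 79.7], [494.0, 64.3], [471.9, 52.1]]
scene tcp [265.   93.7] [[280.1, 96.7], [250.3, 90.9], [278.9, 74.1], [248.3, 68.8]]
```

View pics/c4.png

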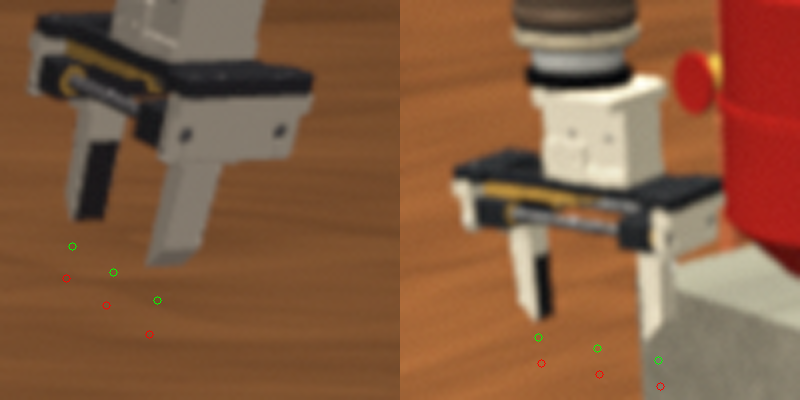

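In both start images the real fingertips sit well above the projected TCP: red is the TCP and green is 20 mm behind it. The fingers therefore end short of the reported TCP. I'll triangulate the tip offset in the tool frame.

Run:
```python
from h import *
M=rot([-3.105,-.466,.001]); P=np.array([.183,-.597,.187])
A=get_image("side");B=get_image("scene")
def tri(pa,pb):
    L=[ray(A,*pa),ray(B,*pb)]; N=[np.eye(3)-np.outer(d,d)/(d@d) for _,d in L]
    X=np.linalg.solve(sum(N),sum(n@p for n,(p,_) in zip(N,L))); return X,[np.linalg.norm(n@(X-p)) for n,(p,_) in zip(N,L)]
for a,b in [((471.5,64.5),(249.5,79)),((493,75.7),(277,83.8))]:
    X,e=tri(a,b); print("tip world",np.round(X,3),"miss",np.round(e,4),"in tool mm",np.round(M.T@(X-P)*1000,1))
# now: closed tip in scene and wrist
s=observe(); M=rot(s["ee_rot"]); P=s["position"]; g=get_image("wrist")
for h in (-.02,-.03,-.04):
  for x in (-.0095,0,.0095): print(h,x,"wrist",np.round(proj(g,P+M@[x,0,h]),1),"scene",np.round(proj(B,P+M@[x,0,h]),1))
```

```text
tip world [ 0.193 -0.657  0.221] miss [0.001 0.001] in tool mm [ -7.8  59.8 -34.4]
tip world [ 0.158 -0.567  0.22 ] miss [0.0018 0.0018] in tool mm [-14.9 -36.4 -33.3]
-0.02 -0.0095 wrist [319.4 306.9] scene [441.2 317.7]
-0.02 0 wrist [319.4 287.9] scene [439.5 321.6]
-0.02 0.0095 wrist [319.4 268.3] scene [437.7 325.6]
-0.03 -0.0095 wrist [319.4 316.7] scene [442.3 313.4]
-0.03 0 wrist [319.4 296.8] scene [440.6 317.3]
-0.03 0.0095 wrist [319.4 276.3] scene [438.8 321.2]
-0.04 -0.0095 wrist [319.5 327.6] scene [443.4 309. ]
-0.04 0 wrist [319.5 306.7] scene [441.7 312.8]
-0.04 0.0095 wrist [319.5 285.2] scene [439.9 316.8]
```

Both fingers triangulate to tips about 34 mm behind the reported TCP, with little sideways offset in the wrist view. Contact with the cap should therefore come at a reported z of about 0.073. I'll descend carefully and watch the force.

```bash
python3 -m handwheel '[[0,0,0.2,0,0,0],[0,0,0.2,0,0,0],[0,0,0.2,0,0,0],[0,0,0.15,0,0,0],[0,0,0,0,0,0]]'
python3 -m handwheel '[[0,0,0.08,0,0,0],[0,0,0.08,0,0,0]]'
python3 -c "
from h import *
g=get_image('wrist');im=g['image'];to([.529,.2725,.073])
print([(v,im[v,313].tolist()) for v in range(250,300,3)])"
```

```text
clock: 7.68
position: [0.5292, 0.2724, 0.0806]
ee_rot: [3.106, 0.466, -0.002]
force: [0.1, -0.8, 0.4]
width: 0.005
gripper_force: 0.0
clock: 7.85
position: [0.5298, 0.2729, 0.0784]
ee_rot: [-3.107, -0.466, -0.0]
force: [-0.5, -0.5, 0.0]
width: 0.008
gripper_force: 0.0
t 7.9 pos [0.5296 0.2727 0.0781] units [-0.03  0.    0.25] tilt [0. 0. 0.] F [ 0.3 -0.2  0.7] j [-0.16  0.57 -0.6   1.73  0.39  0.95 -2.18] w 0.01
[(250, [255, 25, 0]), (253, [245, 43, 23]), (256, [53, 52, 56]), (259, [82, 85, 81]), (262, [158, 161, 155]), (265, [164, 170, 160]), (268, [160, 168, 159]), (271, [49, 76, 134]), (274, [23, 65, 134]), (277, [16, 62, 134]), (280, [26, 80, 166]), (283, [73, 134, 239]), (286, [97, 126, 202]), (289, [90, 85, 77]), (292, [81, 78, 71]), (295, [75, 73, 67]), (298, [65, 63, 55])]
```

```bash
python3 -m handwheel '[[0.06,0,0.08,0,0,0],[0,0,0.08,0,0,0]]'
python3 -m handwheel '[[0,0,0.08,0,0,0],[0,0,0.08,0,0,0]]'
```

```text
clock: 8.07
position: [0.5312, 0.2732, 0.0753]
ee_rot: [-3.107, -0.466, -0.001]
force: [0.3, -0.5, -0.4]
width: 0.003
gripper_force: 0.0
clock: 8.23
position: [0.5309, 0.2731, 0.0719]
ee_rot: [3.107, 0.466, 0.0]
force: [-0.5, 0.6, -0.3]
width: 0.004
gripper_force: 0.0
```

```bash
python3 -m handwheel '[[0,0,0.06,0,0,0],[0,0,0.06,0,0,0]]'
python3 -m handwheel '[[0,0,0.06,0,0,0],[0,0,0.06,0,0,0]]'
python3 -c "
from h import *
g=get_image('wrist');im=g['image'];to([.529,.2725,.062])
print([(v,im[v,313].tolist()) for v in range(256,300,3)])"
```

```text
clock: 8.4
position: [0.5308, 0.2731, 0.0695]
ee_rot: [3.107, 0.466, -0.0]
force: [-0.1, 0.3, 0.1]
width: 0.004
gripper_force: 0.0
clock: 8.57
position: [0.5309, 0.2731, 0.0672]
ee_rot: [3.107, 0.466, 0.0]
force: [-1.0, -0.7, 4.3]
width: 0.006
gripper_force: 1.9
t 8.62 pos [0.5309 0.2731 0.0671] units [-0.1   0.    0.26] tilt [ 0. -0.  0.] F [-0.9 -1.2  0.5] j [-0.16  0.59 -0.59  1.74  0.4   0.93 -2.19] w 0.01
[(256, [255, 19, 0]), (259, [255, 20, 0]), (262, [255, 25, 0]), (265, [96, 46, 48]), (268, [61, 65, 61]), (271, [124, 131, 123]), (274, [165, 170, 164]), (277, [164, 171, 162]), (280, [135, 143, 155]), (283, [62, 83, 133]), (286, [90, 96, 117]), (289, [92, 88, 79]), (292, [83, 83, 74]), (295, [76, 73, 66]), (298, [67, 66, 61])]
```

Contact: 4.3 N at a reported z of about 0.068. Home should be about 12 mm lower.

```bash
python3 -m handwheel '[[0,0,0.08,0,0,0],[0,0,0.08,0,0,0],[0,0,0.08,0,0,0]]'
python3 -m handwheel '[[0,0,0.06,0,0,0],[0,0,0.06,0,0,0]]'
```

```text
clock: 8.87
position: [0.5309, 0.2731, 0.0625]
ee_rot: [3.107, 0.466, 0.0]
force: [-1.7, -0.0, 3.4]
width: 0.005
gripper_force: 2.0
clock: 9.03
position: [0.5309, 0.2731, 0.06]
ee_rot: [3.107, 0.466, 0.0]
force: [-0.3, -0.9, 4.5]
width: 0.006
gripper_force: 2.0
```

```bash
python3 -m handwheel '[[0,0,0.05,0,0,0],[0,0,0.05,0,0,0]]'
python3 -m handwheel '[[0,0,0.05,0,0,0],[0,0,0,0,0,0]]'
```

```text
clock: 9.2
position: [0.5309, 0.2731, 0.0579]
ee_rot: [-3.107, -0.466, -0.0]
force: [-1.1, -0.1, 3.3]
width: 0.009
gripper_force: 1.9
clock: 9.37
position: [0.5309, 0.2731, 0.0574]
ee_rot: [3.107, 0.466, 0.0]
force: [-2.3, -1.4, 8.8]
width: 0.006
gripper_force: 4.0
```

```bash
python3 -m handwheel '[[0,0,0.03,0,0,0],[0,0,0,0,0,0]]'
python3 -m handwheel '[[0,0,-0.2,0,0,0],[0,0,-0.5,0,0,0],[0,0,-1,0,0,0],[0,0,-1,0,0,0],[0,0,-1,0,0,0],[0,0,-1,0,0,0],[0,0,-0.5,0,0,0],[0,0,0,0,0,0]]'
python3 - <<'E'
from h import *
to([.532,-.182,.165])
g=get_image("wrist");save(g,"wrist4.png"); k=get_image("scene")
a=cv2.resize(g["image"][100:400,120:520,::-1],None,fx=1,fy=1); b=cv2.resize(k["image"][270:390,300:460,::-1],(400,300))
cv2.imwrite("pics/c5.png",cv2.hconcat([a,b]))
E
```

```text
clock: 9.53
position: [0.531, 0.2732, 0.0573]
ee_rot: [3.107, 0.466, 0.001]
force: [-3.9, -3.1, 12.9]
width: 0.004
gripper_force: 6.8
clock: 10.2
position: [0.5321, 0.2742, 0.163]
ee_rot: [-3.105, -0.466, -0.006]
force: [0.0, 0.7, -0.2]
width: 0.007
gripper_force: 0.0
t 10.2 pos [0.5321 0.2742 0.163 ] units [-6.69 21.8  -0.15] tilt [-0.01 -0.06  0.  ] F [ 0.   0.7 -0.2] j [-0.13  0.49 -0.64  1.64  0.32  1.11 -2.12] w 0.01
```

View pics/c5.png

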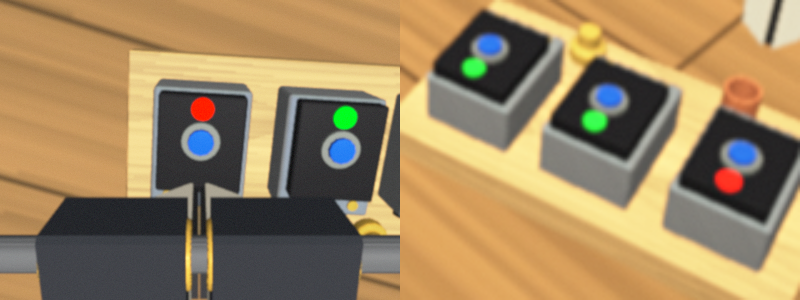

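The picture shows the tripped relay's cap now seated low in its collar, like the healthy ones. The hard stop was felt at a reported z of 0.0573, 12.9 N. That puts the real tip 38.7 mm above the reported TCP, so the button's top is at a reported 0.047 and its bottom at 0.041. Next, travel to the starter.

```bash
python3 -m handwheel '[[-0.3,1,0,0,0,0],[-0.3,1,0,0,0,0],[-0.3,1,0,0,0,0],[-0.3,1,0,0,0,0],[-0.3,1,0,0,0,0],[-0.3,1,0,0,0,0],[-0.3,1,0,0,0,0],[-0.3,1,0,0,0,0]]'
python3 -m handwheel '[[-0.3,1,0,0,0,0],[-0.3,1,0,0,0,0],[-0.3,1,0,0,0,0],[-0.3,1,0,0,0,0],[-0.3,1,0,0,0,0],[-0.3,1,0,0,0,0],[-0.3,1,0,0,0,0],[0,0,0,0,0,0]]'
python3 - <<'E'
from h import *
to([.533,-.182,.13])
g=get_image("wrist")
for l in ("start_button_top","stop_button_top"):
    for r in place_of(l,"wrist")[:2]:
        u,v=r["point"][0]*640,r["point"][1]*480; print(l,round(r["score"],2),u,v,np.round(at_z(g,u,v,.086),4))
E
```

```text
clock: 10.97
position: [0.5309, 0.1046, 0.1588]
ee_rot: [3.107, 0.466, -0.004]
force: [-0.3, -0.1, 0.3]
width: 0.008
gripper_force: 0.0
clock: 11.63
position: [0.5317, -0.0456, 0.1584]
ee_rot: [3.106, 0.457, -0.006]
force: [-0.5, -0.4, -0.4]
width: 0.003
gripper_force: 0.0
t 11.63 pos [ 0.5317 -0.0456  0.1584] units [-1.89  6.55  1.44] tilt [0.02 0.06 0.  ] F [-0.5 -0.4 -0.4] j [ 0.44  0.39 -0.6   1.79  0.25  1.04 -1.54] w 0.0
start_button_top 0.61 511.616 288.288 [ 0.5326 -0.1858  0.086 ]
stop_button_top 0.62 584.192 345.21599999999995 [ 0.5066 -0.255   0.086 ]
```

```bash
python3 -m handwheel '[[-0.3,1,0,0,0,0],[-0.3,1,0,0,0,0],[-0.3,1,0,0,0,0],[-0.3,1,0.2,0,0,0],[-0.3,1,0.3,0,0,0],[-0.3,1,0.4,0,0,0],[-0.1,0.6,0.5,0,0,0],[0,0,0,0,0,0]]'
python3 - <<'E'
from h import *
to([.533,-.183,.10])
g=get_image("wrist"); save(g,"wrist5.png")
h=cv2.cvtColor(g["image"],cv2.COLOR_RGB2HSV); n,_,st,ce=cv2.connectedComponentsWithStats(cv2.inRange(h,(50,120,40),(85,255,255)))
print([(np.round(ce[i],1),st[i].tolist(),np.round(at_z(g,*ce[i],.085),4)) for i in range(1,n) if st[i][4]>100])
for l in ("start_button_top","stop_button_top"):
    for r in place_of(l,"wrist")[:2]:
        u,v=r["point"][0]*640,r["point"][1]*480; print(l,round(r["score"],2),u,v,np.round(at_z(g,u,v,.086),4))
E
```

```text
clock: 12.45
position: [0.534, -0.1794, 0.1299]
ee_rot: [-3.107, -0.462, 0.005]
force: [-0.0, 0.0, -1.0]
width: 0.005
gripper_force: 0.0
t 12.45 pos [ 0.534  -0.1794  0.1299] units [-0.09  0.16  1.49] tilt [-0.02  0.05  0.  ] F [-0.  0. -1.] j [ 0.63  0.45 -0.55  1.76  0.28  1.01 -1.3 ] w 0.0
[(array([330.7, 252.8]), [308, 230, 46, 47, 1694], array([ 0.532 , -0.1873,  0.085 ]))]
```

View pics/wrist5.png

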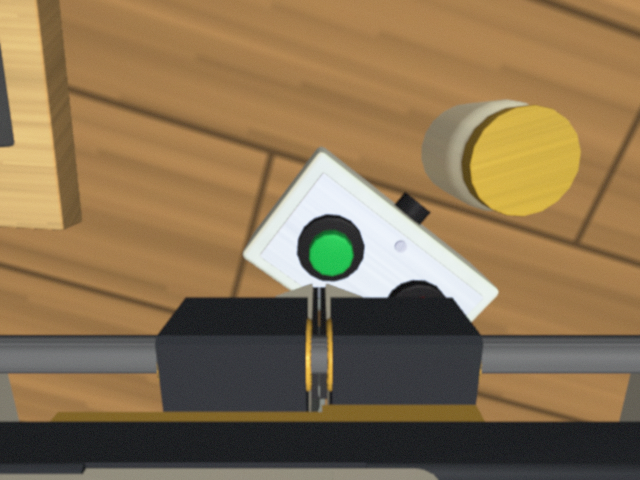

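The wrist view shows the green button at (331,253), giving (0.532, -0.187). The red button lies behind it to the right at (418,290) and the jar is well clear. Centre and descend to just above the button.

```bash
python3 -m handwheel '[[-0.08,0.25,0.6,0,0,0],[0,0,0.8,0,0,0],[0,0,0.8,0,0,0],[0,0,0.7,0,0,0],[0,0,0.4,0,0,0],[0,0,0.2,0,0,0],[0,0,0,0,0,0],[0,0,0,0,0,0]]'
python3 - <<'E'
from h import *
to([.533,-.185,.0413])
g=get_image("wrist")
h=cv2.cvtColor(g["image"],cv2.COLOR_RGB2HSV); n,_,st,ce=cv2.connectedComponentsWithStats(cv2.inRange(h,(50,120,40),(85,255,255)))
print([(np.round(ce[i],1),st[i].tolist()) for i in range(1,n) if st[i][4]>100], proj(g,[.533,-.185,.086]))
E
```

```text
clock: 13.27
position: [0.5356, -0.1824, 0.0628]
ee_rot: [3.107, 0.467, 0.001]
force: [0.5, 0.7, -0.3]
width: 0.004
gripper_force: 0.0
t 13.27 pos [ 0.5356 -0.1824  0.0628] units [-0.16  0.09  1.08] tilt [ 0.   -0.01  0.  ] F [ 0.5  0.7 -0.3] j [ 0.6   0.53 -0.52  1.83  0.34  0.87 -1.35] w 0.0
[(array([328. , 283.2]), [301, 267, 56, 61, 946])] [np.float64(323.38414290157516), np.float64(297.2185931445155)]
```

```bash
python3 -m handwheel '[[-0.05,0.2,0.2,0,0,0],[0,0,0.2,0,0,0],[0,0,0.2,0,0,0],[0,0,0.1,0,0,0],[0,0,0,0,0,0]]'
python3 -m handwheel '[[0,0,0.08,0,0,0],[0,0,0.08,0,0,0],[0,0,0,0,0,0]]'
python3 -m handwheel '[[0,0,0.08,0,0,0],[0,0,0.08,0,0,0],[0,0,0,0,0,0]]'
```

```text
clock: 13.73
position: [0.535, -0.1867, 0.0478]
ee_rot: [-3.107, -0.466, 0.001]
force: [-0.6, -0.5, 0.3]
width: 0.007
gripper_force: 0.0
clock: 13.98
position: [0.5354, -0.1867, 0.0452]
ee_rot: [3.107, 0.466, 0.0]
force: [-0.6, 0.4, 3.0]
width: 0.007
gripper_force: 1.3
clock: 14.23
position: [0.5355, -0.1868, 0.042]
ee_rot: [3.107, 0.466, 0.0]
force: [-1.4, 0.6, 4.4]
width: 0.005
gripper_force: 2.2
```

```bash
python3 -m handwheel '[[0,0,0.06,0,0,0],[0,0,0,0,0,0]]'
python3 -m handwheel '[[0,0,0.05,0,0,0],[0,0,0,0,0,0]]'
```

```text
clock: 14.4
position: [0.5355, -0.1868, 0.0414]
ee_rot: [3.106, 0.466, 0.0]
force: [-3.1, 0.4, 8.9]
width: 0.008
gripper_force: 4.5
clock: 14.57
position: [0.5356, -0.1868, 0.0412]
ee_rot: [3.106, 0.466, 0.001]
force: [-6.7, 0.9, 18.5]
width: 0.002
gripper_force: 9.1
```

The button is at its bottom stop: the force rose to 18.5 N with no further travel. Release it and retreat upward.

```bash
python3 -m handwheel '[[0,0,-0.2,0,0,0],[0,0,-0.5,0,0,0],[0,0,-1,0,0,0],[0,0,-1,0,0,0],[0,0,-1,0,0,0],[0,0,-1,0,0,0],[0,0,-1,0,0,0],[0,0,0,0,0,0]]'
python3 -m handwheel '[[0,0,-1,0,0,0],[0,0,0,0,0,0],[0,0,0,0,0,0]]'
python3 - <<'E'
from h import *
k=get_image("scene"); a=cv2.resize(k["image"][180:390,180:480,::-1],None,fx=2.6,fy=2.6); cv2.imwrite("pics/c6.png",a); to([0.5,0,.2])
E
```

```text
clock: 15.23
position: [0.5378, -0.187, 0.158]
ee_rot: [3.104, 0.466, 0.009]
force: [0.4, 0.3, 1.6]
width: 0.005
gripper_force: 0.0
clock: 15.48
position: [0.5359, -0.1869, 0.1744]
ee_rot: [3.106, 0.466, 0.002]
force: [0.3, -0.9, -0.3]
width: 0.007
gripper_force: 0.0
t 15.53 pos [ 0.5353 -0.1869  0.1735] units [ 1.05 -9.45 -1.33] tilt [ 0. -0.  0.] F [ 0.1 -0.6 -0.3] j [ 0.65  0.42 -0.56  1.7   0.25  1.1  -1.26] w 0.01
```

View pics/c6.png

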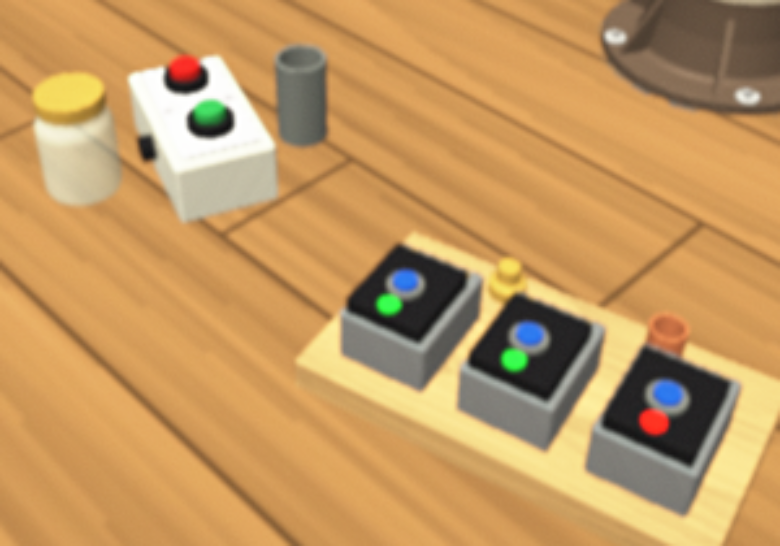

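The picture shows the cap home at (667,395) in the crop and the green button back up at (210,115). The jar, pipe offcut and fittings are where they were, and the arm is clear.

```bash
python3 -c "
from cell import sign_off
print(sign_off())"
```

```text
the job is handed in; nothing more can be done
None
```

The tripped relay's cap is pushed fully home, the green start button was then pressed to its stop and came back up, the other relays, red button and loose items were left alone, and the job is handed in after about 15.5 s.

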